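# Jog the carton coder for a test print

## Robot

A 6-joint arm with a two-finger parallel gripper is mounted at the origin on the work surface. World frame = base frame: x ahead of the robot, y to its left, z up, the work surface at z = 0. Lengths are in mm, angles in rad, forces in N, time in s.
With the tool pointing down it reaches from about 275 to 750 mm from the base axis. Payload 10.2 kg.
Tool frame: the origin (TCP) lies on the centre line of the jaws, within the pads' length; the fingertips stand 8 mm ahead of it and the grasp point (between the pads) lies 11 mm behind it; x points along the fingers, y is the direction in which the jaws open and shut, and the axes are right-handed (so a half turn about x gives the same grasp; the last joint's range is limited). The gripper opens to 85 mm and grips with 20 to 120 N. Pads are 22 mm wide; open, the fingers measure 114 mm over their backs; the gripper's body (76 mm by 85 mm) begins 54 mm behind the grasp point. The pads swing forward as they close: fully open they stand 13 mm farther back than shut.
Start: joints at [-1.337, 0.313, 1.498, -0, 1.331, -0.223], TCP at [231.555, -471.183, 239.294] pointing down, gripper open.
Joint ranges: [-2.94, 2.94], [-0.97, 2.17], [0.19, 2.56], [-1.23, 4.37], [0.02, 3.11], [-2.88, 2.88]. Speed limits (rad/s): [2.39, 2.39, 3.01, 3.14, 3.14, 3.14].

## Interface

Orientations are given as a unit quaternion [w, x, y, z].
In Python, from rig import ctrl, vision, workorder gives the robot as it stands. The module is installed in compiled form; this text tells all that it offers.
- The arm moves only by the shell command python3 -m jog 'ROWS' [OPENING] [FORCE]. ROWS is JSON, a list that holds one entry, the list of rows, each a list of 6 numbers: the shift along the tool's x, y, z in m, then the turn, a rotation vector about the tool's x, y, z in rad. A call has 1 to 12 rows; each row shifts and turns the commanded pose from where the row before left it, along the tool's axes as they then stand; what a row does not reach is not made up. A row lasts 1/8 s, in which the tool goes at most 62.5 mm and 10.7 degrees, less where a joint would pass 70% of its speed; a pose out of reach is approached as far as the arm can. A call is refused whole if a number of a shift passes 0.0625 or a number of a turn 0.188, either way. A call with a gripper value outside its range is refused whole. OPENING is the closure in counts, from 0 (fully open) to 255 (shut), set as the call begins (- or left out, the last holds). The fingers move at their own pace and stop on an object; FORCE is the grip in N (left out, the last holds). Time passes only in rows, so rows that do not move let the fingers close. It gives the time, the measured TCP pose, the force and the opening at its end, in the units of the state.
- ctrl.sense(): the state, without advancing time (a new reading comes with each control period).
- vision.capture(name): name is "scene" or "side" or "wrist"; returns a dict with "image" (400x640x3 uint8, red, green, blue), "mtx" (3x3 intrinsics, pixels), "R" (3x3) and "t" (3): a world point X has camera coordinates R X + t; the wrist camera has in their place "hand_eye" (4x4, takes a point from camera to tool coordinates, whose origin is the TCP and whose axes are the tool frame's). Camera axes: x right, y down, z forward; pixel columns grow to the right and rows downward; lengths in mm; the calibration is good to about 2 mm. A picture is of the moment at which its call begins: read the wrist's pose just before it. There is no depth.
- workorder.finish_job(): hands the job in, once; it reports no verdict.
The state is a dict: "time_s": time; "joints": joint angles; "dq": joint speeds; "tau": joint torques, N m; "eef_pos": TCP position; "ee_rot": TCP orientation; "force": force on the tool from outside, world axes, zero at the start; "wrist_torque": the same for the moment, N m; "grip_width": opening from 0.0 (shut) to 1.0 (fully open).
Only numpy, scipy, OpenCV 4.12 (cv2) and the standard library are available. Lean on these libraries where they do the work, as an engineer would, in place of code of your own. Each camera call takes 0.05 s, during which the arm holds its last target.

## Task

Get the carton coder ready and jog it for a test print: first swing the small red lever on its print head fully down, so that the head comes down over the carton. Then take the orange-headed service key out of the key block, push it fully home in the key switch on the coder's control box (the pins are sticky, so wiggle it a little if it catches) and only then turn it a quarter turn clockwise, seen from above, against its spring. The switch springs back, so finish still holding the key, turned all the way; leave the other keys, the carton and everything else on the bench where they are.

Things in the scene. Friction and masses are not known exactly. Their poses are not given: they have to be found in the camera images.
- head_lever (a joint): Red-tipped steel lever on the robot-facing side of the coder's print head. 0 = fully raised (50 degrees above level), grows as it is swung down, stop at 0.92 rad (3 degrees below level). Starts between 0 and 0.2, stays where it is left; about 2 N down on the grip moves it. Its cam lowers the white print head by up to 13 mm
- lever_pivot (a point): The lever's pivot, 205 mm above the bench, with the coder's axes: x away from the robot, y left along the belt, z up. The lever swings in the y-z plane: it points along +y, raised above level by 0.873 rad minus the joint value. The head's bracket reaches 23 mm to +y of the pivot, 10 mm behind the lever, and 44 mm above it; nothing near is higher
- lever_grip (a point): Middle of the lever's red grip, 63 mm from the pivot. The lever is a 9 mm rod, the red grip 17 mm thick from 44 to 82 mm from the pivot; free space above and below it (belt 95 mm below the pivot). It can be pressed down from above with closed fingers
- service_key_head (a point): Centre of the orange head of the service key, 28 mm wide (x), 9 mm thick (y), 30 mm tall (z). z is up along the key, x along the blade's width. Below the head a 20 x 9 mm shoulder, its underside 23 mm below this point. Stands blade-down in one of the key block's three slots (which one varies), shoulder on the block's top. 45 g, either way round fits
- service_key_tip (a point): Lower end of the service key's steel blade, on its axis, 47 mm below the head's centre. The blade is 10 mm wide (x), 4 mm thick (y), 24 mm long below the shoulder, its last 2.5 mm tapered to 5 x 2.4 mm
- blue_key_head (a point): The same point of the key with the blue head, a bystander in the block
- white_key_head (a point): The same point of the key with the white head, a bystander in the block
- key_block: Fixed plywood key block, 50 x 140 mm and 30 mm high, origin at the centre of its underside. Three through slots 12 mm (along its y) by 6 mm (along its x) at y = -42, 0 and 42 mm hold the keys, heads in line along its y, so fingers close on a head along the block's x
- lock_mouth (a point): Centre of the mouth of the key switch (brass plug in a 42 mm steel bezel) on the coder's grey control box, 102 mm above the bench, 6 mm above the box top. Has the coder's axes and does not turn with the plug. The keyway runs straight down; unturned, its long side lies along x: 11.6 x 5.6 mm, 1.5 mm bevel. Key home = shoulder on the plug, head point 23 mm above this point
- keyway_end (a point): Bottom of the keyway, 28 mm below its mouth, on the axis. Two sticky pins, one from each narrow end of the keyway (+x and -x), at 9 and 12 mm depth, must be shoved aside by the blade: they give at roughly 6 to 12 N of straight push, less with a small wiggle (about 1 mm along the keyway's x), and stay back once shoved
- key_switch (a joint): Turn of the key switch's plug. 0 = rest (keyway along the coder's x), grows clockwise seen from above, stop at 1.571 rad (keyway along the coder's y). Its spring turns it back when let go: 0.04 N m at rest, 0.18 N m fully turned. By the play of the blade the plug lags a gripper's turn by 0.2 to 0.3 rad, so turn on until the stop is felt
- stop_button (a point): Top of the red stop button (a fixed, 30 mm high mushroom on the control box); beside it a green lamp and a small white button. They stand about 100 mm to +y of the key switch and need not be touched
- carton_blank: Flat cardboard carton, 120 x 190 x 6 mm, lying on the coder's belt under the head; a bystander, origin at the centre of its underside
- tape_roll: Roll of brown packing tape, 104 mm across, 48 mm high, lying flat on the bench; a bystander, origin at the centre of its underside
- small_carton: Closed small carton, 130 x 90 x 55 mm; a bystander, origin at the centre of its underside
- marker: Black and white marker pen, 105 mm long, 16 mm thick, lying on the bench; a bystander, origin at the middle of its underside
- rubber_stamp: Rubber stamp with wooden handle, 40 x 60 mm, 76 mm high; a bystander, origin at the centre of its underside

How it is judged (in metres and radians):
On the way, in this order (a step that is already met when the one before it is completed fails the run):
1. the lever is fully down (value of joint head_lever above 0.8 rad), for 0.2 s.
2. the service key is out of the block (distance of service_key_head from where it was at the start of the episode above 0.05 m), for 0.1 s.
3. the key is fully home in the switch, not yet turned (z of service_key_head in the frame of lock_mouth below 0.0255 m and horizontal distance between service_key_head and lock_mouth below 0.006 m and value of joint key_switch below 0.35 rad), for 0.1 s.
At the end, for the whole second after the job is handed in: The lever is down (over 0.8 of 0.92 rad), the service key is home in the switch (within 3.5 mm of its full depth, head within 6 mm of the cylinder's axis) and turned at least 70 degrees clockwise (where its contact closes), and the gripper still holds it there against the spring (value of joint head_lever above 0.8 rad and value of joint key_switch above 1.22 rad and z of service_key_head in the frame of lock_mouth below 0.0265 m and horizontal distance between service_key_head and lock_mouth below 0.006 m and contact force between the fingers and service_key above 1 N); the arm keeps its last pose, push and grip.
It fails at once if the switch is turned before the key is fully home (value of joint key_switch above 0.4 rad and z of service_key_head in the frame of lock_mouth above 0.028 m).
It fails at once if another key is moved (distance of any of blue_key_head, white_key_head from where it was at the start of the episode above 0.012 m).
It fails at once if the carton or a thing on the bench is disturbed (distance of carton_blank from where it was at the start of the episode above 0.015 m or distance of any of tape_roll, small_carton, marker, rubber_stamp from where it was at the start of the episode above 0.02 m).
It also fails if it takes over 67 s, if anything falls off the work surface, if the arm or the gripper's body presses on something with over 40 N, if the wrist force passes 120 N, or if a joint passes its speed limit or range.

## Working session

There is one attempt and no reset: what is moved stays moved. The work goes in short steps, Python scripts to look and compute and a shell command to move; the robot and the scene stay as the last step left them, time stands still between calls to the robot, and variables do not carry over. Pictures are saved under pics/ and viewed, and the job is handed in when it is done.

```bash
mkdir -p pics; ls; python3 - <<'E'
from rig import ctrl, vision
import cv2,numpy as np
s=ctrl.sense();print({k:np.round(v,4).tolist() for k,v in s.items()})
for n in("scene","side","wrist"):
    c=vision.capture(n);cv2.imwrite(f"pics/{n}0.png",c["image"][:,:,::-1])
    print(n,{k:np.round(v,3).tolist() for k,v in c.items() if k!="image"})
E
```

```text
pics
{'time_s': 0.0, 'joints': [-1.3374, 0.3134, 1.4985, 0.0, 1.331, -0.2234], 'dq': [0.0013, -0.0009, 0.0004, -0.0013, 0.0014, 0.0001], 'tau': [0.0012, -41.2264, -25.9748, -0.0001, 0.004, 0.0], 'eef_pos': [231.5052, -470.9211, 238.7265], 'ee_rot': [0.1596, 0.6887, 0.1606, -0.6887], 'force': [0.454, -0.2394, 0.5776], 'wrist_torque': [0.089, 0.0011, 0.0156], 'grip_width': 1.0003}
scene {'mtx': [[466.157, 0.0, 321.767], [0.0, 466.157, 197.227], [0.0, 0.0, 1.0]], 'R': [[-0.79, 0.613, 0.012], [0.357, 0.475, -0.805], [-0.499, -0.631, -0.593]], 't': [407.825, -78.983, 1720.276]}
side {'mtx': [[380.809, 0.0, 320.593], [0.0, 380.809, 195.304], [0.0, 0.0, 1.0]], 'R': [[0.814, -0.581, 0.017], [-0.28, -0.417, -0.864], [0.509, 0.699, -0.502]], 't': [-411.201, 313.098, 839.635]}
wrist {'mtx': [[298.365, 0.0, 316.207], [0.0, 298.365, 198.421], [0.0, 0.0, 1.0]], 'hand_eye': [[-0.0, -0.291, 0.957, -133.604], [1.0, -0.0, 0.0, -0.507], [-0.0, 0.957, 0.291, -75.56], [0.0, 0.0, 0.0, 1.0]]}
```

View pics/scene0.png

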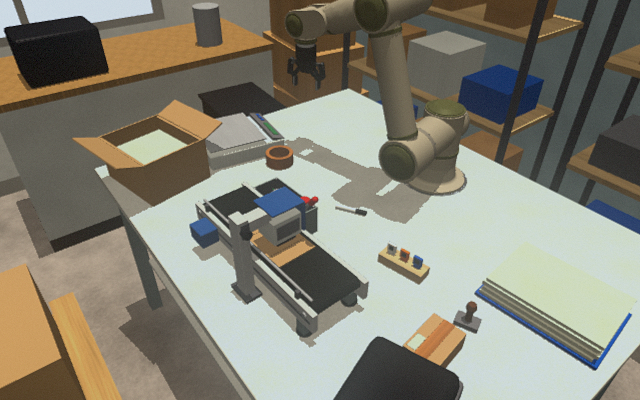

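View pics/side0.png

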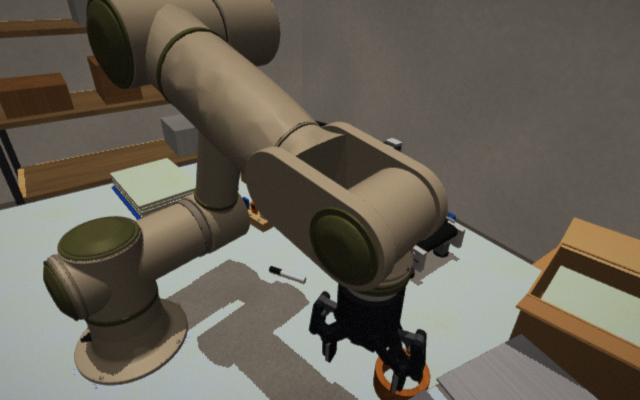

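View pics/wrist0.png

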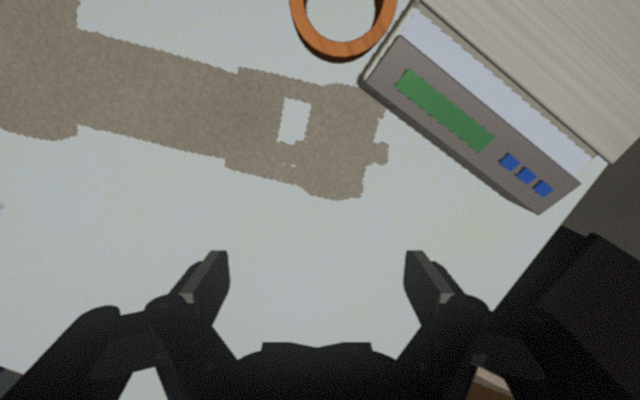

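The scene view shows the coder at about (280,245), its red lever and stop button at about (308,200), and the key block at (404,260). Next I'll zoom in and make rough estimates.

```bash
cat > h.py <<'E'
import numpy as np,cv2
from scipy.spatial.transform import Rotation as Ro
from rig import ctrl,vision
def T():
    s=ctrl.sense();q=s["ee_rot"];M=np.eye(4);M[:3,:3]=Ro.from_quat([q[1],q[2],q[3],q[0]]).as_matrix();M[:3,3]=s["eef_pos"];return M
def cap(n):
    M=T();c=vision.capture(n)
    if n=="wrist": W=M@np.array(c["hand_eye"]);R=W[:3,:3].T;t=-R@W[:3,3]
    else: R=np.array(c["R"]);t=np.array(c["t"])
    return dict(image=np.array(c["image"])[:,:,::-1].copy(),K=np.array(c["mtx"]),R=R,t=t)
def ray(c,uv):
    d=c["R"].T@np.linalg.inv(c["K"])@np.array([uv[0],uv[1],1.]);return -c["R"].T@c["t"],d/np.linalg.norm(d)
def plane(c,uv,z):
    o,d=ray(c,uv);return o+d*(z-o[2])/d[2]
def proj(c,X):
    p=c["K"]@(c["R"]@np.array(X,float)+c["t"]);return p[:2]/p[2]
def tri(*cu):
    A=np.zeros((3,3));b=np.zeros(3)
    for c,u in cu:
        o,d=ray(c,u);P=np.eye(3)-np.outer(d,d);A+=P;b+=P@o
    X=np.linalg.solve(A,b);return X,[np.linalg.norm(np.cross(X-ray(c,u)[0],ray(c,u)[1])) for c,u in cu]
def save(n,c):
    import pickle;pickle.dump(c,open(f"{n}.pkl","wb"));cv2.imwrite(f"pics/{n}.png",c["image"])
def load(n):
    import pickle;return pickle.load(open(f"{n}.pkl","rb"))
def blob(c,lo,hi,roi=None,mn=15):
    h=cv2.cvtColor(c["image"],cv2.COLOR_BGR2HSV);m=cv2.inRange(h,np.array(lo),np.array(hi))
    if roi: z=np.zeros_like(m);x0,y0,x1,y1=roi;z[y0:y1,x0:x1]=255;m&=z
    n,l,s,ce=cv2.connectedComponentsWithStats(m)
    return [(s[i].tolist(),np.round(ce[i],1).tolist()) for i in range(1,n) if s[i,4]>=mn]
E
python3 - <<'E'
from h import *
c=cap("scene");save("s0",c)
im=c["image"]
a=cv2.resize(im[170:340,180:440],None,fx=3,fy=3,interpolation=cv2.INTER_CUBIC);cv2.imwrite("pics/s0z.png",a)
print(-c["R"].T@c["t"])
for n,u,z in [("key mid",(404,256),55),("lever",(312,199),230),("stop",(305,203),230),("belt corner",(300,330),100),("stamp",(467,325),0),("marker",(350,211),8),("tape",(279,157),48)]: print(n,plane(c,u,z).round())
E
```

```text
[1208.79740813  873.67275571  952.58296257]
key mid [440. 273.  55.]
lever [626.  96. 230.]
stop [651.  99. 230.]
belt corner [835. 330. 100.]
stamp [448. 509.   0.]
marker [387. -15.   8.]
tape [ 421. -382.   48.]
```

View pics/s0z.png

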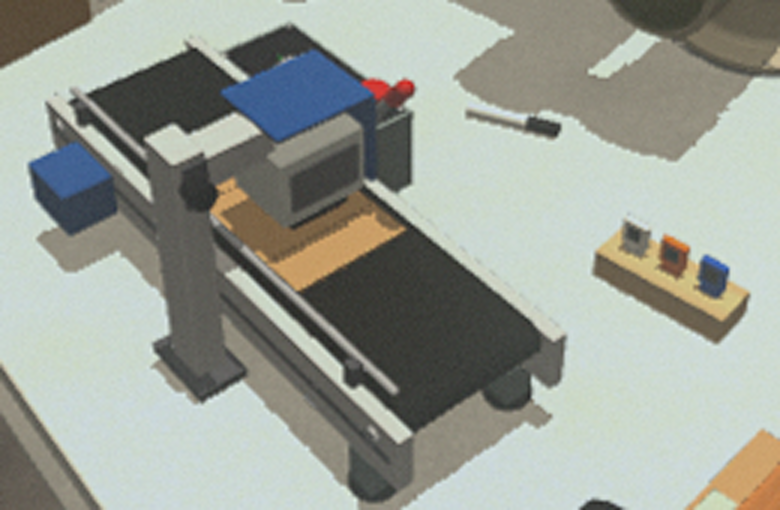

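```bash
python3 - <<'E'
from h import *
c=load("s0")
f=lambda x,y:(180+x/3,170+y/3)
for n,u,z in [("rail near end",f(565,340),120),("rail far",f(190,40),120),("block l",f(597,250),30),("block r",f(748,296),30),("w",f(636,234),53),("o",f(674,256),53),("b",f(713,276),53)]: print(n,plane(c,u,z).round())
for r in blob(c,(0,150,80),(8,255,255),(280,170,340,230),5):print(r)
print(T().round(3)); 
E
```

```text
rail near end [633. 331. 120.]
rail far [ 660. -217.  120.]
block l [468. 205.  30.]
block r [399. 335.  30.]
w [442. 228.  53.]
o [435. 271.  53.]
b [426. 311.  53.]
([301, 197, 17, 6, 52], [309.1, 198.8])
[[-0.00000e+00  4.41000e-01 -8.97000e-01  2.31520e+02]
 [ 1.00000e-03 -8.97000e-01 -4.41000e-01 -4.71048e+02]
 [-1.00000e+00 -1.00000e-03 -0.00000e+00  2.38962e+02]
 [ 0.00000e+00  0.00000e+00  0.00000e+00  1.00000e+00]]
```

The orange key is the middle one, at about (435,271). The coder's yaw looks like roughly +3°. I'll move the wrist camera over that area.

```bash
python3 -m jog '[[[-0.009,-0.039,-0.041,0,0,0],[-0.009,-0.039,-0.041,0,0,0],[-0.009,-0.039,-0.041,0,0,0],[-0.009,-0.039,-0.041,0,0,0],[-0.009,-0.039,-0.041,0,0,0],[-0.009,-0.039,-0.041,0,0,0],[-0.009,-0.039,-0.041,0,0,0],[-0.009,-0.039,-0.041,0,0,0],[-0.009,-0.039,-0.041,0,0,0],[-0.009,-0.039,-0.041,0,0,0]]]'
python3 -m jog '[[[0,0,0,-0.18,0,0],[0,0,0,-0.18,0,0],[0,0,0,-0.18,0,0],[0,0,0,-0.18,0,0],[0,0,0,-0.18,0,0],[0,0,0,-0.18,0,0],[0,0,0,-0.18,0,0],[0,0,0,-0.18,0,0],[0,0,0,-0.18,0,0],[0,0,0,-0.18,0,0],[0,0,0,-0.18,0,0],[0,0,0,-0.18,0,0]]]' 255
python3 -m jog '[[[0,0,0,-0.18,0,0],[0,0,0,-0.18,0,0],[0,0,0,-0.18,0,0],[0,0,0,0,0,0],[0,0,0,0,0,0]]]'
python3 - <<'E'
from h import *
print(T().round(3),ctrl.sense()["joints"])
for n in("scene","side","wrist"): save(n[:2]+"1",cap(n))
E
```

```text
time_s: 1.45
eef_pos: [427.8, 61.6, 329.7]
ee_rot: [0.16, 0.689, 0.16, -0.689]
force: [1.5, -0.8, 0.4]
grip_width: 0.998
time_s: 2.95
eef_pos: [427.4, 59.7, 329.2]
ee_rot: [0.683, 0.181, 0.684, -0.181]
force: [0.6, -0.2, -0.2]
grip_width: -0.001
time_s: 3.58
eef_pos: [427.5, 59.7, 329.2]
ee_rot: [0.707, -0.004, 0.707, 0.004]
force: [-0.0, 0.1, 0.3]
grip_width: 0.001
[[-0.00000e+00 -1.20000e-02  1.00000e+00  4.27469e+02]
 [ 0.00000e+00  1.00000e+00  1.20000e-02  5.96740e+01]
 [-1.00000e+00  0.00000e+00 -0.00000e+00  3.29243e+02]
 [ 0.00000e+00  0.00000e+00  0.00000e+00  1.00000e+00]] [-1.34118588e-01  4.85354497e-02  1.58321112e+00 -7.33535975e-06
  1.50996539e+00 -1.71664642e+00]
```

View pics/wr1.png

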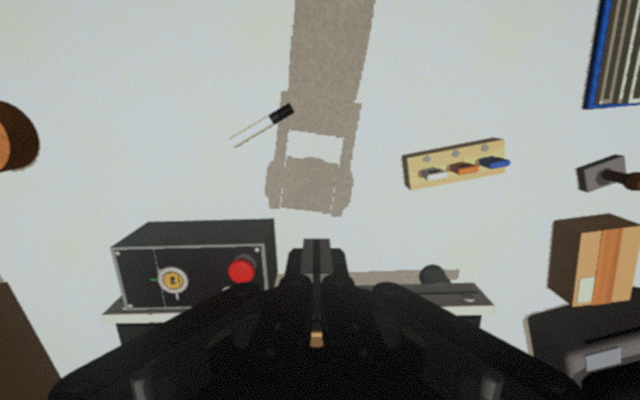

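View pics/si1.png

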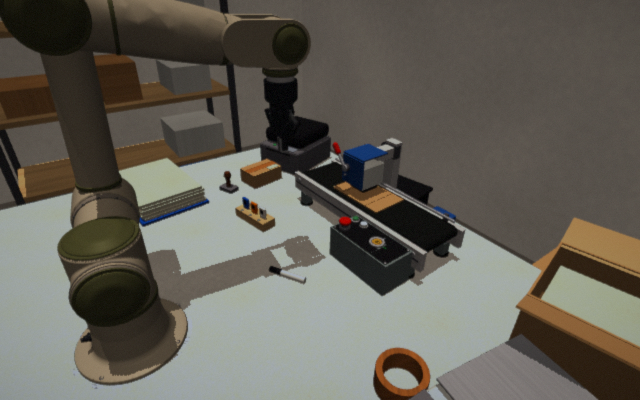

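View pics/sc1.png

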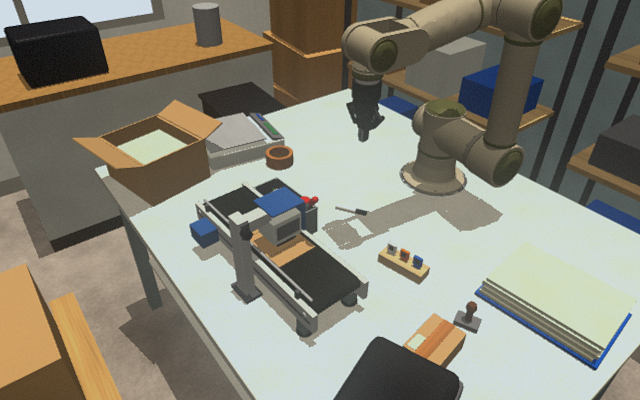

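Side view: lever grip at about (337,148), key switch at (377,241), stop button at (345,222) and keys at (254,208). Wrist view: switch at (173,281), stop button at (242,270), orange key at (462,168). Now I'll measure them.

```bash
python3 - <<'E'
from h import *
w,s,c=load("wr1"),load("si1"),load("sc1")
a=w["image"][215:320,100:290];cv2.imwrite("pics/a1.png",cv2.resize(a,None,fx=4,fy=4,interpolation=cv2.INTER_CUBIC))
a=w["image"][130:200,390:520];cv2.imwrite("pics/a2.png",cv2.resize(a,None,fx=6,fy=6,interpolation=cv2.INTER_CUBIC))
a=s["image"][130:260,280:430];cv2.imwrite("pics/a3.png",cv2.resize(a,None,fx=5,fy=4.6,interpolation=cv2.INTER_CUBIC))
a=c["image"][180:230,260:335];cv2.imwrite("pics/a4.png",cv2.resize(a,None,fx=8,fy=8,interpolation=cv2.INTER_CUBIC))
red=((0,160,80),(4,255,255))
for n,k,r in(("w",w,(220,250,260,290)),("s",s,(320,130,360,230)),("c",c,(295,190,330,215))):print(n,blob(k,*red,r,5))
E
```

```text
w [([228, 259, 27, 25, 504], [240.9, 271.2])]
s [([333, 142, 8, 11, 50], [336.4, 147.0]), ([339, 217, 12, 8, 77], [344.6, 220.2])]
c [([301, 197, 8, 6, 30], [305.3, 198.9]), ([313, 197, 5, 3, 14], [314.9, 198.1])]
```

View pics/a1.png

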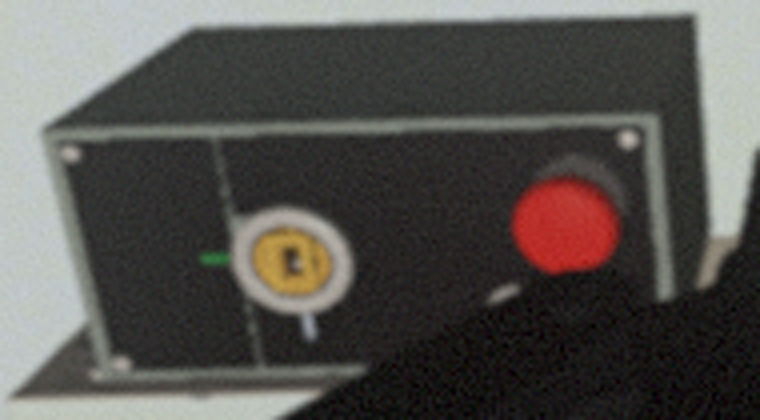

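View pics/a2.png

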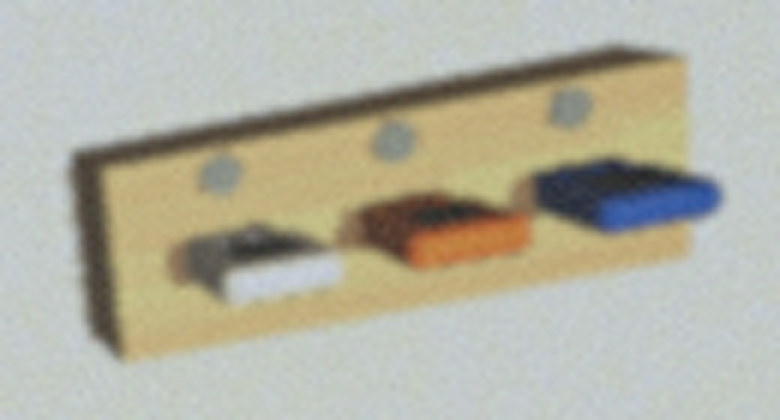

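View pics/a3.png

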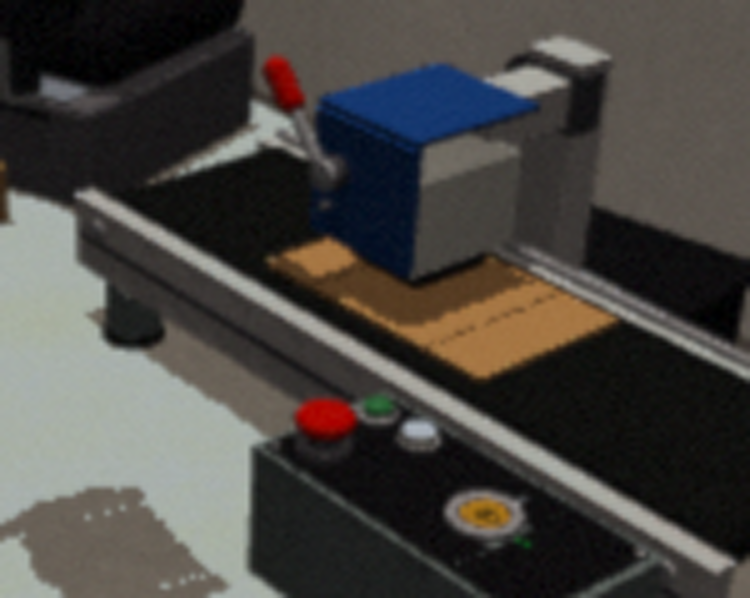

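View pics/a4.png

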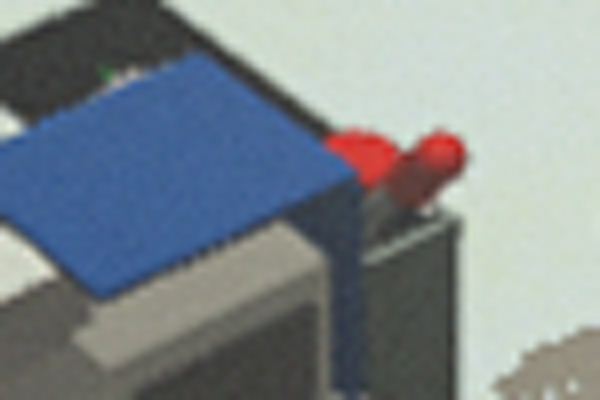

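```bash
python3 - <<'E'
from h import *
w,s,c=load("wr1"),load("si1"),load("sc1")
f=lambda x,y:(280+x/5,130+y/4.6)
print("grip",tri((s,f(283,82)),(c,(260+425/8,180+170/8))))
print("pivot",plane(s,f(328,172),205))
W=lambda x,y:(100+x/4,215+y/4)
print("lock w",plane(w,W(292,261),102)); print("lock s",plane(s,f(485,514),102)); print("tri",tri((w,W(292,261)),(s,f(485,514))))
print("stop tri",tri((w,(240.9,271.2)),(s,(344.6,220.2))))
print("box corners",[plane(w,W(*p),96).round(1) for p in((45,128),(655,115),(100,372))])
P=lambda x,y:(390+x/6,130+y/6)
for n,p in(("white",(283,285)),("or",(470,245)),("blue",(660,208))):print(n,plane(w,P(*p),68).round(1))
print("or ends",plane(w,P(412,252),68),plane(w,P(532,232),68))
print("block",[plane(w,P(*p),30).round(1) for p in((103,167),(688,55),(690,258),(122,358))])
E
```

```text
grip (array([649.04235233, 128.94600243, 252.97553177]), [np.float64(1.1755661964687714), np.float64(1.1755661964686488)])
pivot [652.9711704   85.43294409 205.        ]
lock w [ 584.6389601  -134.81192464  102.        ]
lock s [ 582.51093674 -140.35547565  102.        ]
tri (array([ 586.69411056, -136.70170469,   98.19312683]), [np.float64(0.32207260362660955), np.float64(0.3220726036267225)])
stop tri (array([558.3221434 , -35.23740951, 119.89163741]), [np.float64(0.28962815341736753), np.float64(0.2896281534174061)])
box corners [array([ 538.2, -215.1,   96. ]), array([530.7,  -8.7,  96. ]), array([ 635.2, -213.3,   96. ])]
white [442.7 224.7  68. ]
or [433.  265.5  68. ]
blue [424.  306.5  68. ]
or ends [434.73080331 252.70601166  68.        ] [429.83424953 278.86253771  68.        ]
block [array([422.5, 193.1,  30. ]), array([393.9, 329.8,  30. ]), array([443.1, 340. ,  30. ]), array([470.4, 202.7,  30. ])]
```

```bash
python3 -m jog '[[[0.007,0.018,0.0545,0,0,0],[0.007,0.018,0.0545,0,0,0],[0.007,0.018,0.0545,0,0,0],[0.007,0.018,0.0545,0,0,0],[0,0,0,0,0,0],[0,0,0,0,0,0]]]'
python3 - <<'E'
from h import *
for n in("scene","side","wrist"): save(n[:2]+"2",cap(n))
w=load("si2")["image"][80:250,260:420];cv2.imwrite("pics/b3.png",cv2.resize(w,None,fx=4,fy=3.5,interpolation=cv2.INTER_CUBIC))
w=load("sc2")["image"][130:250,240:370];cv2.imwrite("pics/b4.png",cv2.resize(w,None,fx=5,fy=5,interpolation=cv2.INTER_CUBIC))
E
```

```text
time_s: 4.47
eef_pos: [644.1, 134.9, 301.3]
ee_rot: [0.707, -0.005, 0.707, 0.005]
force: [-1.1, -0.3, 0.0]
grip_width: -0.001
```

View pics/b3.png

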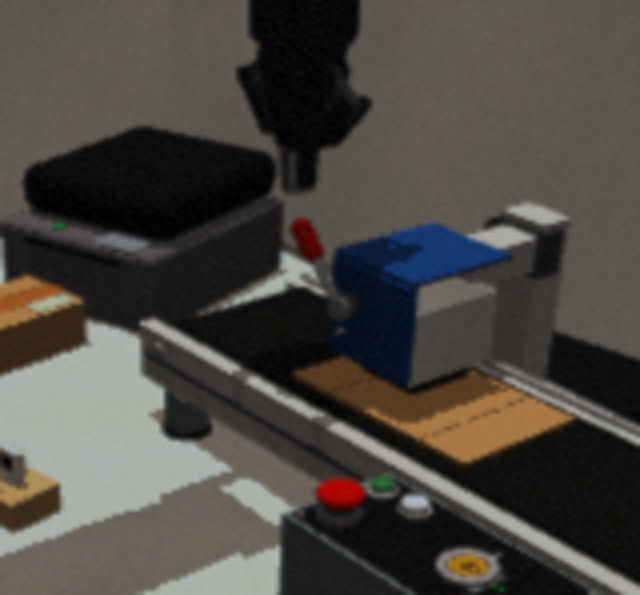

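View pics/b4.png

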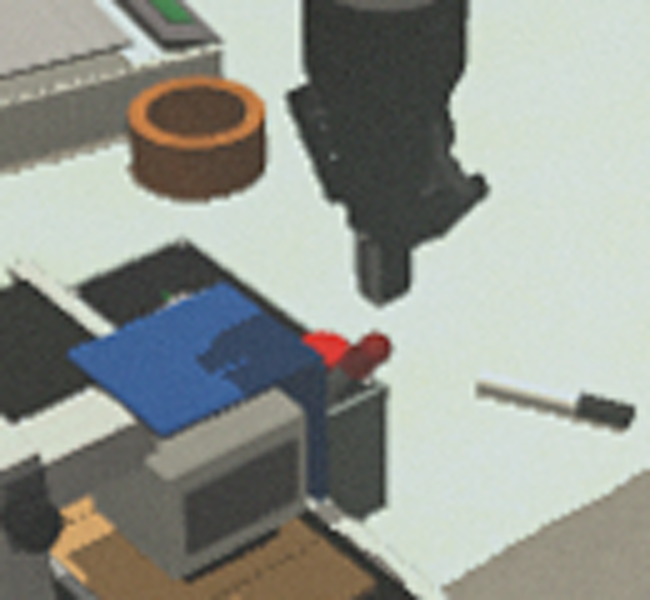

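View pics/wr2.png

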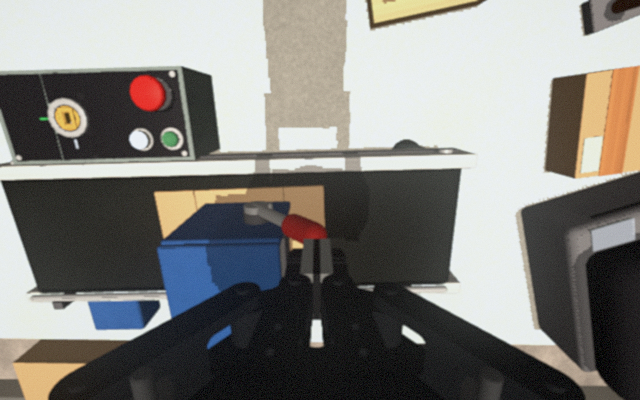

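Wrist view: the red grip, centred at about (304,228), sits just under the fingertips at (316,245). The pivot is at (255,210) and the lock at (67,118). I'll check these before pressing.

```bash
python3 - <<'E'
from h import *
w,s=load("wr2"),load("si2")
print(blob(w,(0,160,60),(5,255,255),(270,200,340,260),5),blob(s,(0,160,60),(5,255,255),(320,130,350,160),5))
print("grip",tri((w,(304,228)),(s,(260+307/4,80+238/3.5))))
print("pivot",plane(w,(257,211),205))
print("fingertip proj",proj(w,[644,135,293.3]))
print("lock",plane(w,(67,118),102))
E
```

```text
[([282, 215, 45, 28, 742], [302.3, 228.6])] [([333, 143, 8, 10, 47], [336.3, 147.5])]
grip (array([648.29698002, 127.12919843, 252.76471682]), [np.float64(1.1874327966213043), np.float64(1.1874327966212874)])
pivot [652.65071693  87.19756489 205.        ]
fingertip proj [314.79322165 252.28331169]
lock [ 585.55147045 -135.0496831   102.        ]
```

```bash
python3 -m jog '[[[0.010,0,0.002,0,0,0],[0.010,0,0,0,0,0],[0.008,0,0,0,0,0],[0.008,0.001,0,0,0,0],[0.008,0.002,0,0,0,0],[0.008,0.003,0,0,0,0],[0.008,0.003,0,0,0,0],[0.008,0.003,0,0,0,0],[0.006,0.002,0,0,0,0],[0.006,0.001,0,0,0,0],[0.004,0,0,0,0,0],[0,0,0,0,0,0]]]'
python3 - <<'E'
from h import *
print(T().round(3))
for n in("side","wrist"): save(n[:2]+"3",cap(n))
w=load("si3")["image"][80:250,260:420];cv2.imwrite("pics/c3.png",cv2.resize(w,None,fx=4,fy=3.5,interpolation=cv2.INTER_CUBIC))
E
```

```text
time_s: 6.12
eef_pos: [646.2, 150.1, 218.4]
ee_rot: [0.708, -0.005, 0.707, 0.005]
force: [-2.7, -0.2, 7.2]
grip_width: 0.0
[[ 1.00000e-03 -1.50000e-02  1.00000e+00  6.46204e+02]
 [ 0.00000e+00  1.00000e+00  1.50000e-02  1.50092e+02]
 [-1.00000e+00  0.00000e+00  1.00000e-03  2.18371e+02]
 [ 0.00000e+00  0.00000e+00  0.00000e+00  1.00000e+00]]
```

View pics/c3.png

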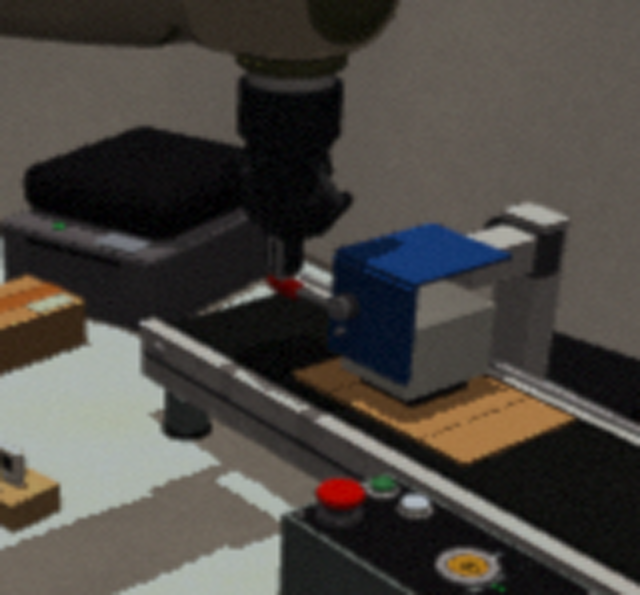

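View pics/wr3.png

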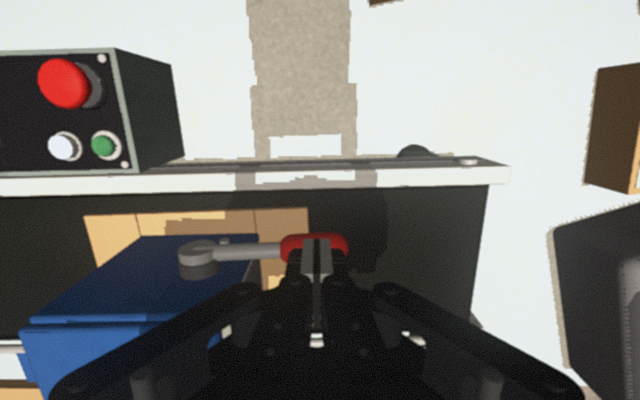

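The lever is near level. I'll press a little more to feel the stop.

```bash
python3 -m jog '[[[0.002,0,0,0,0,0],[0.002,0,0,0,0,0],[0,0,0,0,0,0],[0,0,0,0,0,0]]]'
```

```text
time_s: 6.72
eef_pos: [646.4, 150.1, 218.0]
ee_rot: [0.709, -0.005, 0.705, 0.005]
force: [-9.9, -1.0, 24.8]
grip_width: -0.002
```

The stop is felt at 25 N, so the lever is down. Next I'll lift, go over the key block, turn and open.

```bash
python3 -m jog '[[[-0.05,0,0,0,0,0],[-0.05,0,0,0,0,0],[0,0.030,-0.053,0,0,0],[0,0.030,-0.053,0,0,0],[0,0.030,-0.053,0,0,0],[0,0.030,-0.053,0,0,0]]]'
python3 -m jog '[[[0.012,0,0,0.1725,0,0],[0.012,0,0,0.1725,0,0],[0.012,0,0,0.1725,0,0],[0.012,0,0,0.1725,0,0],[0.012,0,0,0.1725,0,0],[0.012,0,0,0.1725,0,0],[0.012,0,0,0.1725,0,0],[0.012,0,0,0.1725,0,0],[0,0,0,0,0,0],[0,0,0,0,0,0]]]' 0
python3 - <<'E'
from h import *
M=T();print(M.round(3),np.arctan2(M[1,1],M[0,1]))
for n in("side","wrist"): save(n[:2]+"4",cap(n))
w=load("si4")["image"][120:250,200:360];cv2.imwrite("pics/d3.png",cv2.resize(w,None,fx=4,fy=4,interpolation=cv2.INTER_CUBIC))
E
```

```text
time_s: 7.48
eef_pos: [430.5, 267.5, 313.1]
ee_rot: [0.707, -0.005, 0.707, 0.005]
force: [0.9, 1.3, 0.4]
grip_width: 0.0
time_s: 8.72
eef_pos: [432.5, 266.9, 217.8]
ee_rot: [0.55, 0.445, 0.549, -0.445]
force: [0.6, 0.8, 0.2]
grip_width: 1.0
[[ 1.00000e-03  9.78000e-01  2.08000e-01  4.32540e+02]
 [ 0.00000e+00  2.08000e-01 -9.78000e-01  2.66855e+02]
 [-1.00000e+00  1.00000e-03 -0.00000e+00  2.17762e+02]
 [ 0.00000e+00  0.00000e+00  0.00000e+00  1.00000e+00]] 0.20932033328775507
```

View pics/d3.png

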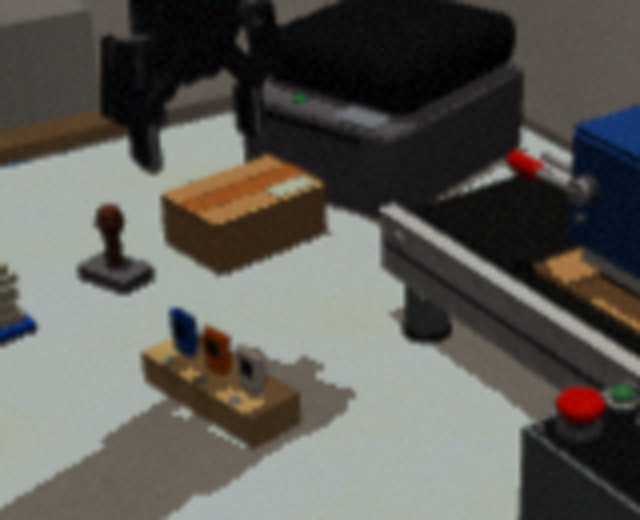

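View pics/wr4.png

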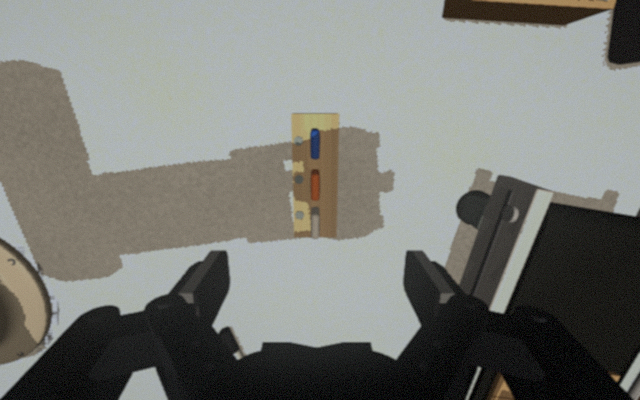

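The keys line up with image columns near 315 (orange at (315,184)), so the yaw matches. Lever is still down in the side view.

```bash
python3 - <<'E'
from h import *
w=load("wr4")
M=T()
for lo,hi in(((5,150,60),(14,255,255)),((105,120,40),(130,255,255))):
  print(blob(w,lo,hi,(290,110,340,245),20))
cv2.imwrite("pics/d4.png",cv2.resize(w["image"][105:245,280:350],None,fx=4,fy=4,interpolation=cv2.INTER_CUBIC))
for uv,z in(((315,184),66),):print(plane(w,uv,z))
B=[plane(w,p,30) for p in((292,113),(338,113),(293,237),(337,238))];print(np.round(B,1),np.mean(B,0)); d=B[0]-B[2];e=B[1]-B[3];print(np.arctan2(-d[0],d[1]),np.arctan2(-e[0],e[1]))
E
```

```text
[([311, 170, 8, 30, 213], [314.6, 185.7])]
[([311, 130, 8, 28, 177], [314.6, 143.1])]
[432.13296536 269.85587429  66.        ]
[[395.  330.2  30. ]
 [441.6 340.   30. ]
 [421.9 193.   30. ]
 [472.6 202.4  30. ]] [432.7645741  266.40407879  30.        ]
0.1934534832700917 0.22159457191340323
```

View pics/d4.png

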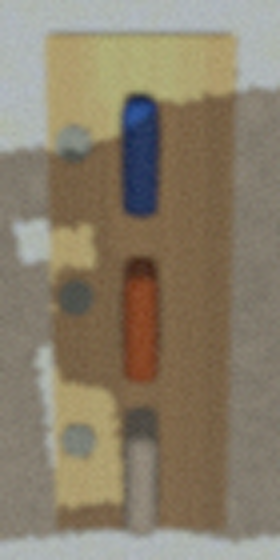

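```bash
python3 -m jog '[[[0.05,0,0,0,0,0],[0.05,0,0,0,0,0],[0.04,0,0,0,0,0],[0.02,0,0,0,0,0],[0.012,0,0,0,0,0],[0,0,0,0,0,0],[0,0,0,0,0,0]]]'
python3 - <<'E'
from h import *
M=T();print(M.round(3))
for n in("side","wrist"): save(n[:2]+"5",cap(n))
w=load("si5")["image"][120:250,200:360];cv2.imwrite("pics/e3.png",cv2.resize(w,None,fx=4,fy=4,interpolation=cv2.INTER_CUBIC))
E
```

```text
time_s: 9.7
eef_pos: [432.9, 267.0, 46.3]
ee_rot: [0.549, 0.446, 0.548, -0.445]
force: [-1.2, 0.4, 0.5]
grip_width: 1.001
[[ 2.00000e-03  9.79000e-01  2.05000e-01  4.32935e+02]
 [ 1.00000e-03  2.05000e-01 -9.79000e-01  2.66974e+02]
 [-1.00000e+00  2.00000e-03 -0.00000e+00  4.62650e+01]
 [ 0.00000e+00  0.00000e+00  0.00000e+00  1.00000e+00]]
```

View pics/e3.png

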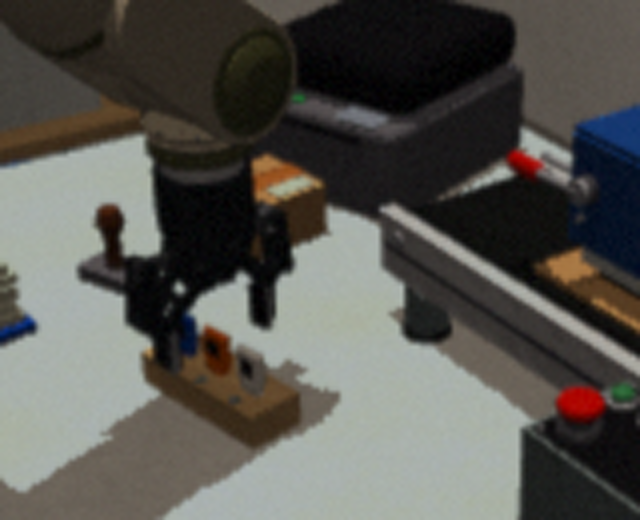

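View pics/wr5.png

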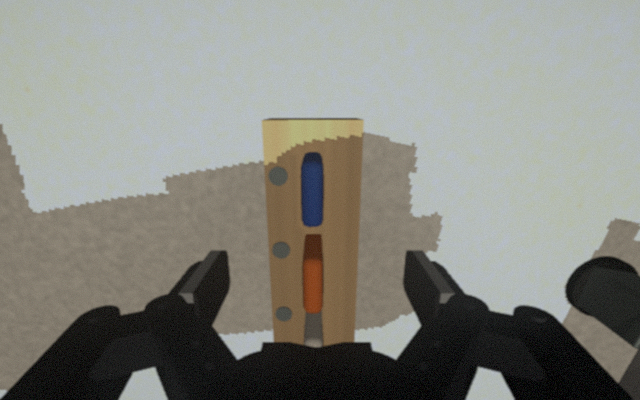

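```bash
python3 - <<'E'
from h import *
w=load("wr5");print(plane(w,(313,285),68),plane(w,(313,258),68),plane(w,(313,312),68))
E
python3 -m jog '[[[0,0,0,0,0,0],[0,0,0,0,0,0],[0,0,0,0,0,0],[0,0,0,0,0,0],[0,0,0,0,0,0],[0,0,0,0,0,0],[0,0,0,0,0,0],[0,0,0,0,0,0]]]' 255 40
python3 - <<'E'
from h import *
save("wr6",cap("wrist"))
E
```

```text
[432.26606463 268.97040119  68.        ] [429.65992129 281.61676393  68.        ] [435.03437028 255.53714254  68.        ]
time_s: 10.8
eef_pos: [432.3, 266.8, 45.3]
ee_rot: [0.549, 0.446, 0.549, -0.446]
force: [-1.4, 0.8, 2.4]
grip_width: 0.096
```

View pics/wr6.png

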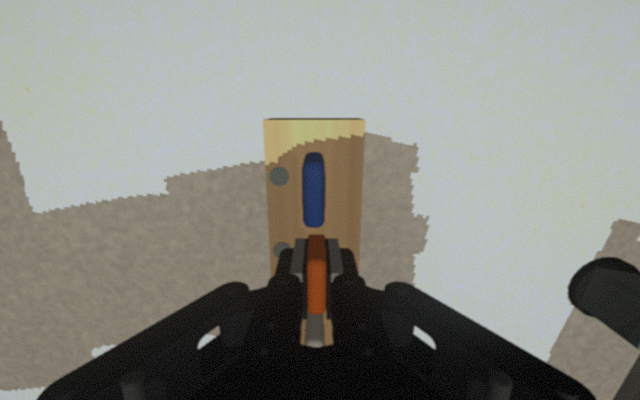

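Gripped (opening about 8 mm). I'll increase the force and lift.

```bash
python3 -m jog '[[[0,0,0,0,0,0],[0,0,0,0,0,0],[-0.01,0,0,0,0,0],[-0.015,0,0,0,0,0],[-0.03,0,0,0,0,0],[-0.05,0,0,0,0,0],[-0.05,0,0,0,0,0],[-0.02,0,0,0,0,0],[0,0,0,0,0,0],[0,0,0,0,0,0]]]' 255 100
python3 - <<'E'
from h import *
M=T();print(M.round(3),ctrl.sense()["joints"].round(2) if hasattr(ctrl.sense()["joints"],"round") else ctrl.sense()["joints"])
for n in("side","wrist"): save(n[:2]+"7",cap(n))
w=load("si7")["image"][100:250,200:360];cv2.imwrite("pics/f3.png",cv2.resize(w,None,fx=4,fy=4,interpolation=cv2.INTER_CUBIC))
E
```

```text
time_s: 12.1
eef_pos: [431.9, 266.6, 219.5]
ee_rot: [0.548, 0.446, 0.549, -0.446]
force: [0.1, 0.1, -0.2]
grip_width: 0.087
[[-1.00000e-03  9.79000e-01  2.05000e-01  4.31912e+02]
 [-0.00000e+00  2.05000e-01 -9.79000e-01  2.66596e+02]
 [-1.00000e+00 -1.00000e-03  0.00000e+00  2.19478e+02]
 [ 0.00000e+00  0.00000e+00  0.00000e+00  1.00000e+00]] [ 0.32  0.29  1.58 -0.    1.27  0.12]
```

View pics/f3.png

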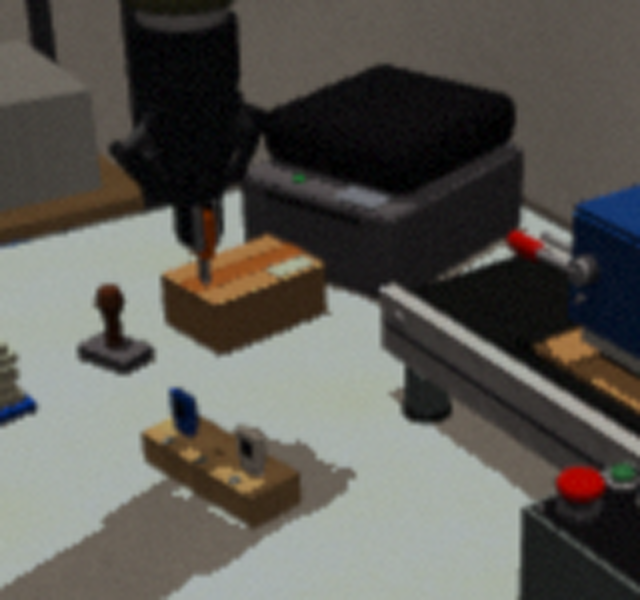

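View pics/wr7.png

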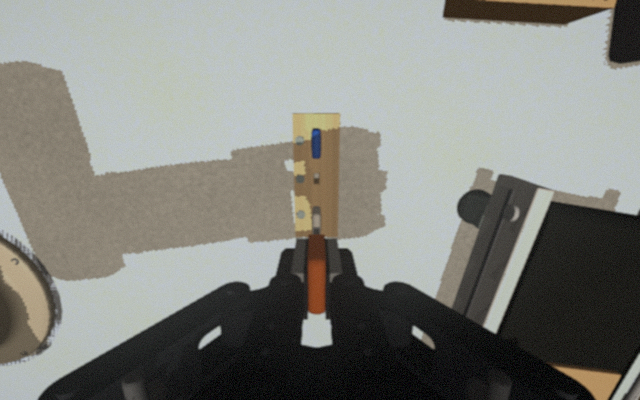

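```bash
python3 - <<'E'
from h import *
w=load("wr7");M=T()
def tp(x,y,z): return proj(w,(M@np.array([x,y,z,1]))[:3]).round(1)
for n,p in dict(topfar=(-22.7,0,14),topnear=(-22.7,0,-14),bot_near=(7.3,0,-14),shoulder_near=(15.3,0,-10),tip=(39.3,0,-2.5),tip0=(39.3,0,0)).items():print(n,tp(*p))
cv2.imwrite("pics/g.png",cv2.resize(w["image"][200:350,260:380],None,fx=5,fy=4,interpolation=cv2.INTER_CUBIC))
E
```

```text
topfar [313.6 317.9]
topnear [313.4 261.2]
bot_near [313.9 232.3]
shoulder_near [314.  233.3]
tip [314.3 228.9]
tip0 [314.3 232.6]
```

View pics/g.png

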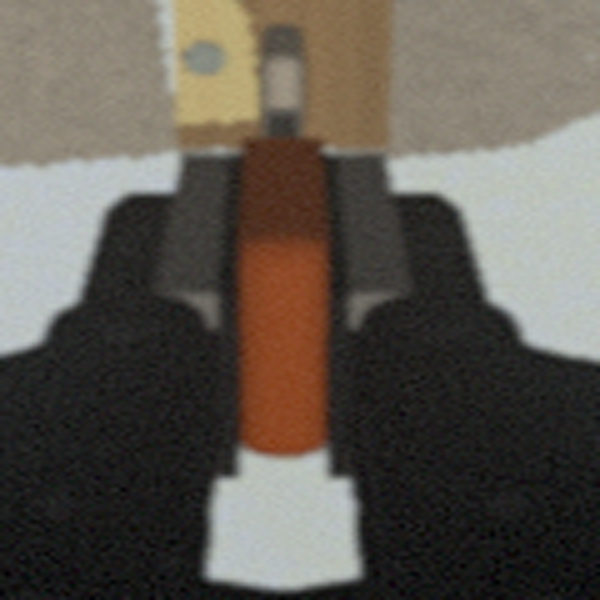

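The key is out of its slot and the neighbours stand as before. Next I'll carry it over the switch and turn it by 1.4 rad counter-clockwise.

```bash
python3 -m jog '[[[0,0.0085,0.053,0,0,0],[0,0.0085,0.053,0,0,0],[0,0.0085,0.053,0,0,0],[0,0.0085,0.053,0,0,0],[0,0.0085,0.053,0,0,0],[0,0.0085,0.053,0,0,0],[0,0.0085,0.053,0,0,0],[0,0.0085,0.053,0,0,0],[0,0,0,0,0,0]]]'
python3 -m jog '[[[0.005,0,0,-0.175,0,0],[0.005,0,0,-0.175,0,0],[0.005,0,0,-0.175,0,0],[0.005,0,0,-0.175,0,0],[0.005,0,0,-0.175,0,0],[0.005,0,0,-0.175,0,0],[0.005,0,0,-0.175,0,0],[0.005,0,0,-0.175,0,0],[0,0,0,0,0,0],[0,0,0,0,0,0]]]'
python3 - <<'E'
from h import *
M=T();print(M.round(3),ctrl.sense()["joints"].round(2))
for n in("side","wrist"): save(n[:2]+"8",cap(n))
w=load("si8")["image"][160:290,320:450];cv2.imwrite("pics/i3.png",cv2.resize(w,None,fx=5,fy=4.6,interpolation=cv2.INTER_CUBIC))
cv2.imwrite("pics/i4.png",cv2.resize(load("wr8")["image"][140:340,240:400],None,fx=4,fy=3,interpolation=cv2.INTER_CUBIC))
E
```

```text
time_s: 13.32
eef_pos: [585.8, -137.5, 218.5]
ee_rot: [0.547, 0.447, 0.549, -0.447]
force: [0.3, 0.6, -1.0]
grip_width: 0.087
time_s: 14.58
eef_pos: [585.6, -133.9, 180.2]
ee_rot: [0.707, -0.011, 0.707, 0.011]
force: [-0.1, 1.4, 0.1]
grip_width: 0.088
[[-0.00000e+00 -3.20000e-02  9.99000e-01  5.85567e+02]
 [ 0.00000e+00  9.99000e-01  3.20000e-02 -1.33896e+02]
 [-1.00000e+00  0.00000e+00 -0.00000e+00  1.80248e+02]
 [ 0.00000e+00  0.00000e+00  0.00000e+00  1.00000e+00]] [-0.42  0.53  1.34  0.    1.28 -2.02]
```

View pics/i3.png

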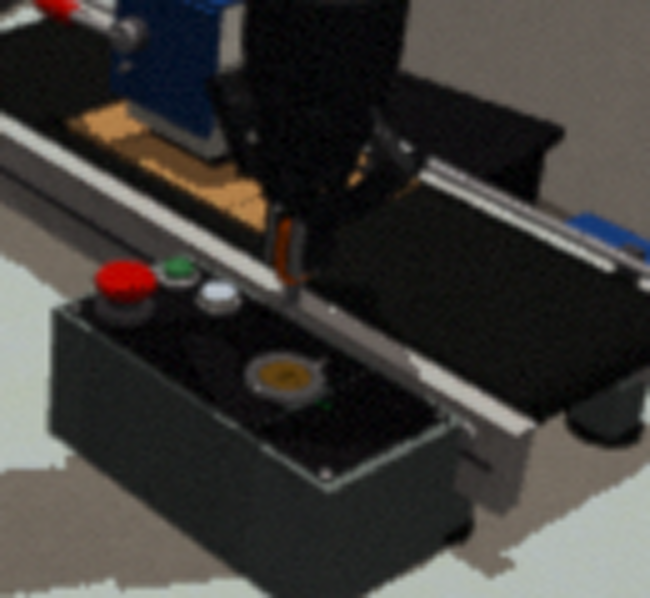

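View pics/wr8.png

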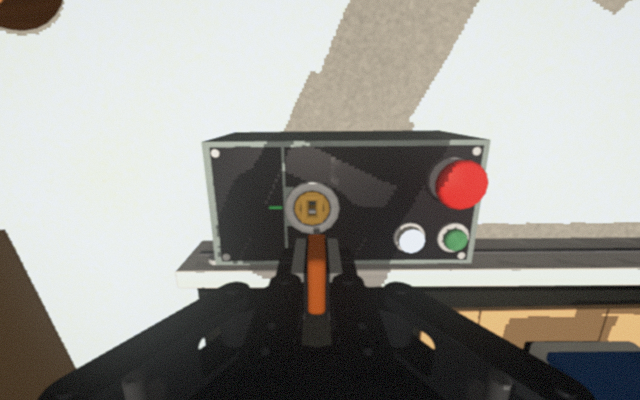

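View pics/i4.png

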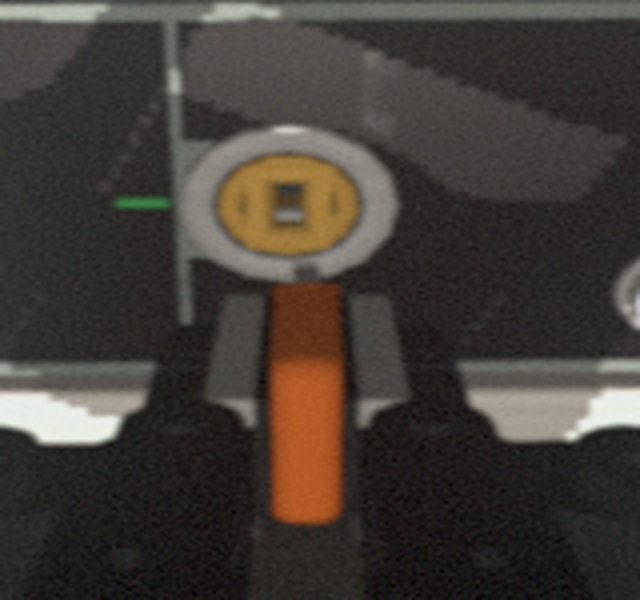

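Wrist view: the blade tip is visible at (316.5,229) and the keyway centre at (312,208). I'll work out the offset.

```bash
python3 - <<'E'
from h import *
w=load("wr8");M=T();Mi=np.linalg.inv(M)
h=cv2.cvtColor(w["image"],cv2.COLOR_BGR2HSV)
m=cv2.inRange(h,(14,120,70),(28,255,255));z=np.zeros_like(m);z[185:232,285:340]=255;m&=z
cs,_=cv2.findContours(m,cv2.RETR_EXTERNAL,cv2.CHAIN_APPROX_NONE);c=max(cs,key=cv2.contourArea);e=cv2.fitEllipse(c);print(e)
s=load("si8")
for uv in(e[0],(312,207.7),(e[0][0]-2.2,e[0][1])):
  X=plane(w,uv,102);print(uv,X.round(1),(Mi@np.r_[X,1])[:3].round(1))
for z in (102,122,141): print(z,proj(w,(M@np.array([180.2-z,0,0,1]))[:3]))
f=lambda x,y:(320+x/5,160+y/4.6)
print("side lock",plane(s,f(286,376),102)); print("tip obs",f(289,298),"pred",proj(s,M@np.array([39.3,0,0,1]) @np.eye(4)[:, :3]))
print("lock tri",tri((w,e[0]),(s,f(286,376))),"tip tri",tri((w,(316.5,230)),(s,f(289,298))))
E
```

```text
((311.6348876953125, 207.7400360107422), (32.39381790161133, 33.9054069519043), 90.36924743652344)
(311.6348876953125, 207.7400360107422) [ 584.4 -136.5  102. ] [78.4 -2.3 -1.4]
(312, 207.7) [ 584.3 -136.2  102. ] [78.4 -2.  -1.4]
(309.4348876953125, 207.7400360107422) [ 584.4 -138.1  102. ] [78.4 -3.9 -1.4]
102 [314.69825637 209.55849385]
122 [314.55661221 219.07789497]
141 [314.39513844 229.92997372]
side lock [ 582.9411914 -140.6483845  102.       ]
tip obs (377.8, 224.7826086956522) pred [377.63572154 227.80041678]
lock tri (array([ 586.21818822, -136.80888329,   98.0465643 ]), [np.float64(0.5786297788768957), np.float64(0.5786297788769202)]) tip tri (array([ 583.19686869, -133.79230122,  150.64218281]), [np.float64(1.643542748019209), np.float64(1.643542748019124)])
```

```bash
python3 -m jog '[[[0.012,-0.0035,-0.001,0,0,0],[0.013,0,0,0,0,0],[0.004,0,0,0,0,0],[0,0,0,0,0,0],[0,0,0,0,0,0]]]'
python3 - <<'E'
from h import *
M=T();print(M.round(3))
for n in("side","wrist"): save(n[:2]+"9",cap(n))
w=load("si9")["image"][160:290,320:450];cv2.imwrite("pics/j3.png",cv2.resize(w,None,fx=5,fy=4.6,interpolation=cv2.INTER_CUBIC))
cv2.imwrite("pics/j4.png",cv2.resize(load("wr9")["image"][180:260,270:370],None,fx=7,fy=7,interpolation=cv2.INTER_CUBIC))
E
```

```text
time_s: 15.3
eef_pos: [585.0, -137.9, 151.7]
ee_rot: [0.707, -0.013, 0.707, 0.012]
force: [-0.2, 0.7, -0.7]
grip_width: 0.085
[[ 1.00000e-03 -3.50000e-02  9.99000e-01  5.84971e+02]
 [-0.00000e+00  9.99000e-01  3.50000e-02 -1.37949e+02]
 [-1.00000e+00 -0.00000e+00  1.00000e-03  1.51669e+02]
 [ 0.00000e+00  0.00000e+00  0.00000e+00  1.00000e+00]]
```

View pics/j3.png

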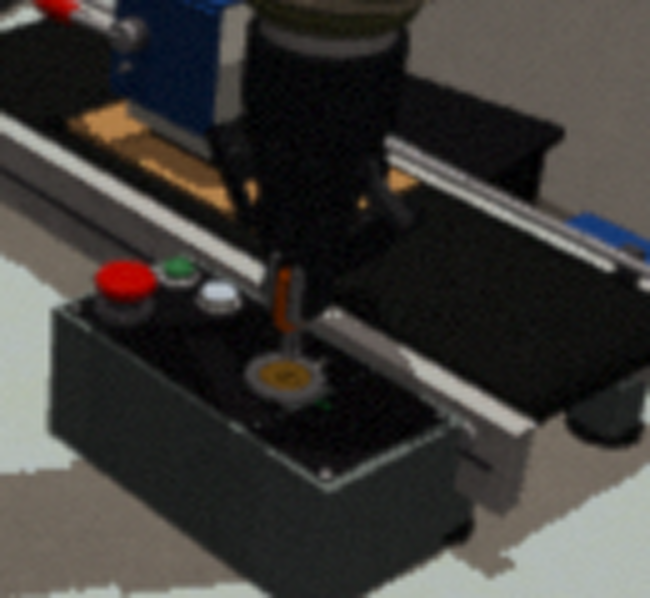

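View pics/j4.png

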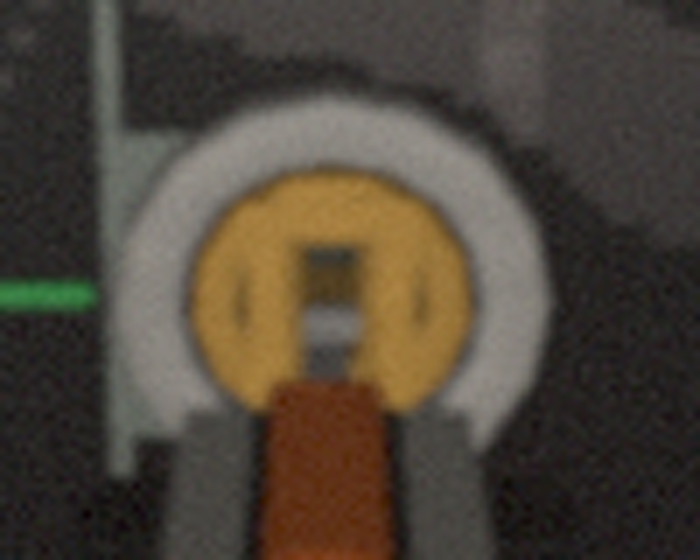

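```bash
python3 - <<'E'
from h import *
w=load("wr9");M=T();Mi=np.linalg.inv(M);s=load("si9")
h=cv2.cvtColor(w["image"],cv2.COLOR_BGR2HSV)
m=cv2.inRange(h,(14,120,70),(28,255,255));z=np.zeros_like(m);z[195:240,290:345]=255;m&=z
p=cv2.findNonZero(m)[:,0];p=p[p[:,1]<234]
e=cv2.fitEllipse(cv2.convexHull(p));print(e)
# plug outline: keep hull pts
X=plane(w,e[0],102);print(X.round(1),(Mi@np.r_[X,1])[:3].round(2))
for n,q in dict(tip=(39.3,0,0),tipn=(39.3,0,-2.5),mouth=(49.7,0,0),mouthedge_near=(49.7,0,-5.8)).items():print(n,proj(w,(M@np.array([*q,1]))[:3]).round(1))
cv2.imwrite("pics/j5.png",cv2.resize(s["image"][205:255,350:405],None,fx=12,fy=12,interpolation=cv2.INTER_CUBIC))
for n,q in dict(tip=(39.3,0,0),mouth=(49.7,0,0)).items():print(n,proj(s,(M@np.array([*q,1]))[:3]).round(1))
E
```

```text
((316.81689453125, 222.34088134765625), (36.67501449584961, 39.58757400512695), 92.21218872070312)
[ 584.  -136.6  102. ] [49.66  1.42 -0.84]
tip [314.6 229.7]
tipn [314.6 226. ]
mouth [314.7 223.5]
mouthedge_near [314.7 215.2]
tip [377.4 237.7]
mouth [377.1 241. ]
```

View pics/j5.png

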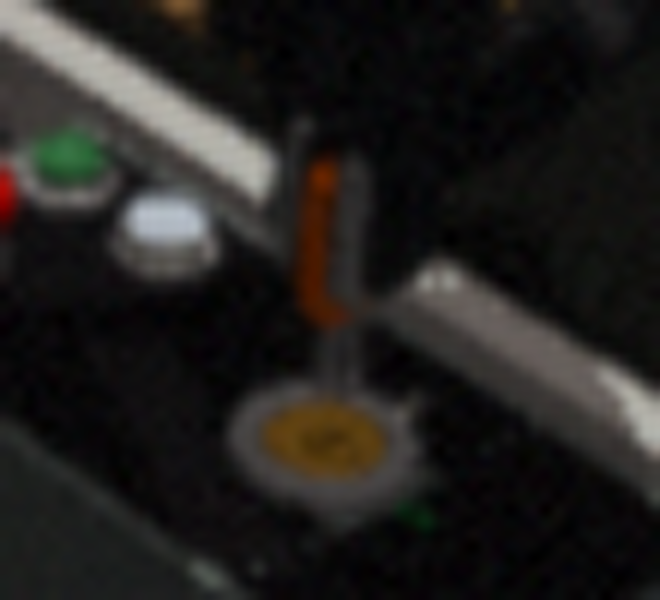

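Tip and keyway agree within about 1 mm in both views. Inserting gently.

```bash
python3 -m jog '[[[0.004,0,0,0,0,0],[0.004,0,0,0,0,0],[0.003,0,0,0,0,0],[0.002,0,0,0,0,0],[0.002,0,0,0,0,0],[0,0,0,0,0,0],[0,0,0,0,0,0]]]'
```

```text
time_s: 16.27
eef_pos: [584.4, -137.9, 135.9]
ee_rot: [0.707, -0.012, 0.707, 0.013]
force: [-3.6, 0.0, -2.3]
grip_width: 0.09
```

```bash
python3 -m jog '[[[0.002,0,-0.0006,0,0,0],[0.002,0,0,0,0,0],[0.002,0,0,0,0,0],[0,0,0,0,0,0],[0,0,0,0,0,0]]]'
```

```text
time_s: 16.9
eef_pos: [584.2, -138.1, 132.0]
ee_rot: [0.707, -0.013, 0.707, 0.012]
force: [-8.3, 0.3, 13.0]
grip_width: 0.089
```

Depth is about 9 mm with 13 N up, so this is the first pin. I'll push on with a small wiggle along x.

```bash
python3 -m jog '[[[0.001,0,0.001,0,0,0],[0.001,0,-0.002,0,0,0],[0.001,0,0.002,0,0,0],[0,0,-0.001,0,0,0],[0,0,0,0,0,0]]]'
```

```text
time_s: 17.52
eef_pos: [584.1, -138.1, 127.9]
ee_rot: [0.707, -0.013, 0.707, 0.012]
force: [-6.6, -0.7, 5.7]
grip_width: 0.086
```

```bash
python3 -m jog '[[[0.002,0,-0.0008,0,0,0],[0.002,0,0.001,0,0,0],[0.001,0,-0.002,0,0,0],[0.001,0,0.002,0,0,0],[0,0,-0.001,0,0,0],[0,0,0,0,0,0]]]'
```

```text
time_s: 18.27
eef_pos: [583.8, -138.0, 121.2]
ee_rot: [0.707, -0.013, 0.707, 0.012]
force: [1.5, -0.7, -1.3]
grip_width: 0.084
```

```bash
python3 -m jog '[[[0.002,0,0,0,0,0],[0.002,0,0,0,0,0],[0.001,0,0,0,0,0],[0,0,0,0,0,0],[0,0,0,0,0,0]]]'
```

```text
time_s: 18.9
eef_pos: [583.9, -138.0, 117.4]
ee_rot: [0.708, -0.013, 0.706, 0.012]
force: [-1.1, -0.4, 8.7]
grip_width: 0.087
```

```bash
python3 -m jog '[[[0.001,0,0.0005,0,0,0],[0.001,0,-0.0005,0,0,0],[0,0,0,0,0,0],[0,0,0,0,0,0],[0,0,0,0,0,0]]]' 255 120
python3 - <<'E'
from h import *
M=T();print(M.round(3),ctrl.sense()["joints"].round(3),ctrl.sense()["wrist_torque"])
for n in("side","wrist"): save(n[:2]+"10",cap(n))
cv2.imwrite("pics/k5.png",cv2.resize(load("si10")["image"][205:255,350:405],None,fx=12,fy=12,interpolation=cv2.INTER_CUBIC))
cv2.imwrite("pics/k4.png",cv2.resize(load("wr10")["image"][180:320,270:370],None,fx=5,fy=4,interpolation=cv2.INTER_CUBIC))
E
```

```text
time_s: 19.52
eef_pos: [584.0, -138.1, 117.3]
ee_rot: [0.708, -0.013, 0.706, 0.012]
force: [-6.8, 2.8, 23.1]
grip_width: 0.085
[[ 3.00000e-03 -3.50000e-02  9.99000e-01  5.84005e+02]
 [-1.00000e-03  9.99000e-01  3.60000e-02 -1.38064e+02]
 [-1.00000e+00 -1.00000e-03  3.00000e-03  1.17250e+02]
 [ 0.00000e+00  0.00000e+00  0.00000e+00  1.00000e+00]] [-0.427  0.588  1.415 -0.     1.135 -2.033] [ 0.35589271  1.19493014 -0.06514922]
```

View pics/k5.png

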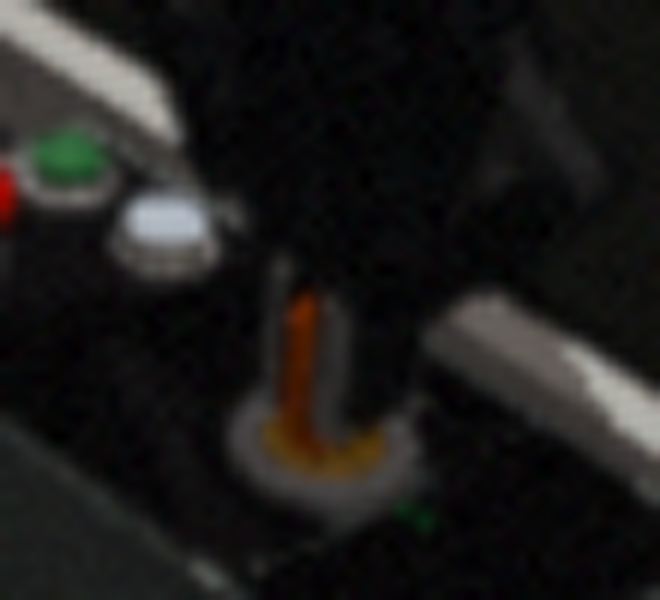

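View pics/k4.png

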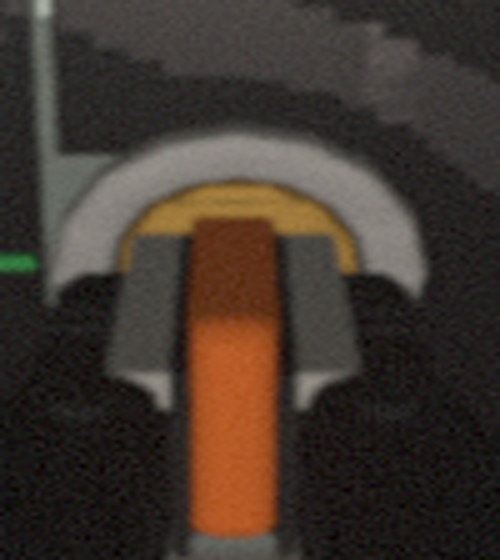

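The key is home: hard stop at the expected height (117.3) with 23 N, and the shoulder is on the plug. Now I'll ease off slightly and turn clockwise.

```bash
python3 -m jog '[[[-0.0007,0,-0.0007,0,0,0],[0,0,0,0.1,0,0],[0,0,0,0.12,0,0],[0,0,0,0.12,0,0],[0,0,0,0.12,0,0],[0,0,0,0.12,0,0],[0,0,0,0,0,0],[0,0,0,0,0,0]]]'
python3 - <<'E'
from h import *
M=T();print(M.round(3),np.arctan2(M[1,1],M[0,1]),ctrl.sense()["wrist_torque"])
E
```

```text
time_s: 20.62
eef_pos: [583.7, -137.8, 117.3]
ee_rot: [0.682, 0.19, 0.68, -0.19]
force: [-2.0, 2.9, 16.0]
grip_width: 0.083
[[ 4.00000e-03  5.18000e-01  8.55000e-01  5.83722e+02]
 [-1.00000e-03  8.55000e-01 -5.18000e-01 -1.37801e+02]
 [-1.00000e+00  1.00000e-03  4.00000e-03  1.17329e+02]
 [ 0.00000e+00  0.00000e+00  0.00000e+00  1.00000e+00]] 1.0263446330765504 [0.56040012 0.37727767 0.07308339]
```

```bash
python3 -m jog '[[[0,0,0,0.12,0,0],[0,0,0,0.12,0,0],[0,0,0,0.12,0,0],[0,0,0,0.12,0,0],[0,0,0,0.12,0,0],[0,0,0,0,0,0],[0,0,0,0,0,0]]]'
python3 - <<'E'
from h import *
M=T();print(np.arctan2(M[1,1],M[0,1]),ctrl.sense()["wrist_torque"])
E
```

```text
time_s: 21.5
eef_pos: [584.2, -137.2, 117.4]
ee_rot: [0.596, 0.384, 0.593, -0.382]
force: [1.0, 6.3, 15.8]
grip_width: 0.085
0.4264735621158728 [ 1.15022496 -0.14612861  0.08586989]
```

```bash
python3 -m jog '[[[0,0.0003,-0.0006,0.12,0,0],[0,0,0,0.12,0,0],[0,0,0,0.12,0,0],[0,0,0,0.1,0,0],[0,0,0,0,0,0],[0,0,0,0,0,0]]]'
python3 - <<'E'
from h import *
M=T();print(np.arctan2(M[1,1],M[0,1]),ctrl.sense()["wrist_torque"])
E
```

```text
time_s: 22.25
eef_pos: [584.5, -137.1, 117.4]
ee_rot: [0.493, 0.51, 0.49, -0.507]
force: [1.6, 3.6, 15.1]
grip_width: 0.079
-0.03357882192425037 [ 0.6146154  -0.41238851  0.15362015]
```

```bash
python3 -m jog '[[[0,0,-0.0003,0.1,0,0],[0,0,0,0.1,0,0],[0,0,0,0.08,0,0],[0,0,0,0,0,0],[0,0,0,0,0,0]]]'
python3 - <<'E'
from h import *
M=T();print(np.arctan2(M[1,1],M[0,1]),ctrl.sense()["wrist_torque"])
E
```

```text
time_s: 22.88
eef_pos: [584.6, -137.0, 117.4]
ee_rot: [0.418, 0.573, 0.414, -0.57]
force: [3.8, 3.3, 13.7]
grip_width: 0.083
-0.3133367204564926 [ 0.43986776 -0.48148831  0.29036724]
```

```bash
python3 -m jog '[[[0,0,0,0.06,0,0],[0,0,0,0.06,0,0],[0,0,0,0,0,0],[0,0,0,0,0,0],[0,0,0,0,0,0]]]'
python3 - <<'E'
from h import *
M=T();print(M.round(3),np.arctan2(M[1,1],M[0,1]),ctrl.sense()["wrist_torque"])
for n in("side","wrist","scene"): save(n[:2]+"11",cap(n))
cv2.imwrite("pics/l5.png",cv2.resize(load("si11")["image"][180:260,330:420],None,fx=8,fy=7,interpolation=cv2.INTER_CUBIC))
cv2.imwrite("pics/l4.png",cv2.resize(load("wr11")["image"][180:320,250:390],None,fx=5,fy=4,interpolation=cv2.INTER_CUBIC))
E
```

```text
time_s: 23.5
eef_pos: [584.7, -137.0, 117.4]
ee_rot: [0.383, 0.597, 0.379, -0.594]
force: [4.0, 1.7, 12.7]
grip_width: 0.084
[[ 6.00000e-03  9.08000e-01 -4.20000e-01  5.84710e+02]
 [-2.00000e-03 -4.20000e-01 -9.08000e-01 -1.36985e+02]
 [-1.00000e+00  7.00000e-03 -1.00000e-03  1.17378e+02]
 [ 0.00000e+00  0.00000e+00  0.00000e+00  1.00000e+00]] -0.4330389984237475 [ 0.33188687 -0.66405593  0.46950885]
```

View pics/l4.png

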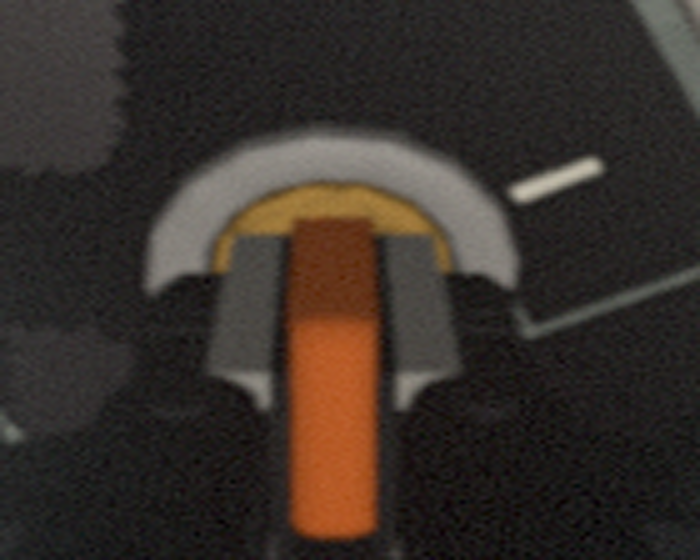

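View pics/si11.png

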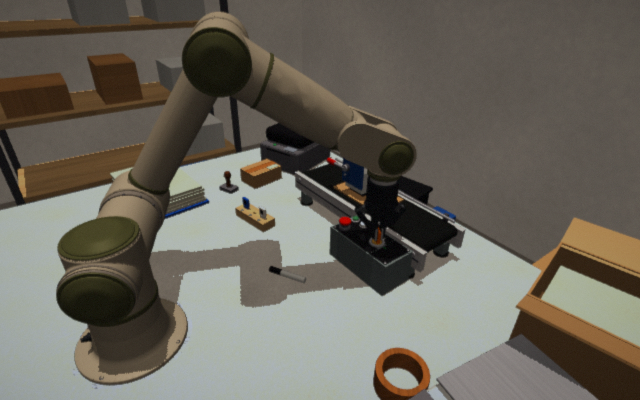

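View pics/sc11.png

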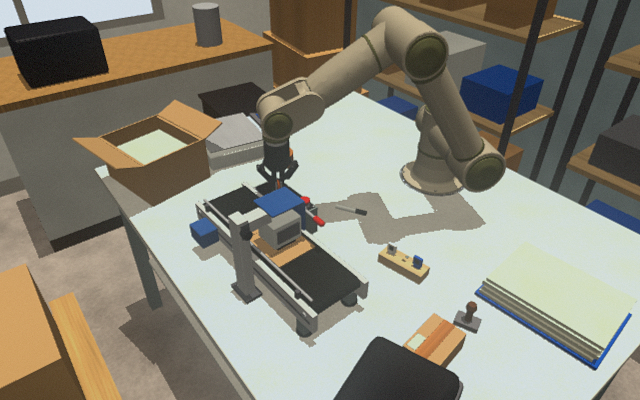

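The torque climbed from 0.15 to 0.47 N m, well above the spring's 0.18, so the plug is on its stop. The key still seats at the same height with 13 N down, and the lever is down. Handing in.

```bash
python3 - <<'E'
from rig import workorder,ctrl
print(workorder.finish_job());s=ctrl.sense();print(s["time_s"],s["eef_pos"],s["force"],s["grip_width"],s["wrist_torque"])
E
```

```text
the job is handed in; nothing more can be done
None
the job is handed in; nothing more can be done
```

The job is handed in at about 23.7 s of the 67 s allowed. The coder's lever is down, and the arm is still holding the service key turned against its stop. `finish_job` gives no verdict, and my last state reading came just before handing in.

- **Lever:** I pressed it down with closed fingers until the stop was felt at about 25 N. Later pictures still show it down.
- **Service key:** It was the middle key. I pulled it from the block and pushed it past both sticky pins, with a small wiggle at each. It reached a hard stop at the expected height (TCP z 117.3 mm), confirmed at 23 N before any turning.
- **Turn:** I turned the gripper about 2.04 rad clockwise, which includes the 0.2–0.3 rad of play. Wrist torque rose from 0.15 to 0.47 N m, well above the spring's 0.18, so the plug should be on its stop.
- **Last readings:** The key was still at full depth (z 117.4 mm) with about 13 N of down push, and the grip was set at 120 N.
- **Other things on the bench:** The last pictures show no visible change to the other keys, the carton or the bystanders. I judged this by eye and did not measure it.

One disagreement: the wrist and side cameras differed by 1–4 mm on the switch position. I corrected for that by comparing the blade tip with the keyway in the same wrist picture.

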